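Set up the banding wheel: true the saucer and pin on the hand rest

ROBOT

A 7-joint arm with a two-finger parallel gripper is mounted at the origin on the work surface. World frame = base frame: x ahead of the robot, y to its left, z up, the work surface at z = 0. Lengths are in m, angles in rad, forces in N, time in s.
With the tool pointing down it reaches from about 0.35 to 0.9 m from the base axis. Payload 7.2 kg.
Tool frame: the origin (TCP) lies at the very end of the fingers, on their centre line; the grasp point (between the pads) lies 19 mm behind it; z points along the fingers, y is the line along which they close (so a half turn about z gives the same grasp; the last joint's range is limited). The gripper opens to 85 mm and grips with 20 to 120 N. Pads are 22 mm wide; open, the fingers measure 114 mm over their backs; the gripper's body (76 mm by 85 mm) begins 54 mm behind the grasp point. The pads swing forward as they close: fully open they stand 13 mm farther back than shut.
Start: joints at [-1.188, 0.411, -0.013, 1.596, 0.006, 1.134, -0.082], TCP at [0.272, 0.563, 0.231] pointing down, gripper open.
Joint ranges: [-2.95, 2.95], [-0.29, 1.99], [-1.47, 1.44], [0.14, 2.54], [-1.03, 4.17], [0.13, 1.85], [-2.86, 2.86]. Speed limits (rad/s): [2.39, 2.39, 3.01, 3.01, 3.14, 3.14, 3.14].

INTERFACE

Orientations are given as a unit quaternion [x, y, z, w].
In Python, from cell import r, vision gives the robot as it stands.
- The arm moves only by the shell command python3 -m handwheel 'ROWS' [FORCE]. ROWS is a JSON object of lists of equal length, an entry for each row: "travel": the shift along the world's x, y, z in units of 30 mm (1.0 is 30 mm), a list of three; "dr": the turn, a rotation vector about the world's x, y, z in degrees, a list of three; "grip": the closure, from -1 (fully open) to 1 (shut). In form: {"travel": [[dx, dy, dz], ...], "dr": [[rx, ry, rz], ...], "grip": [grip, ...]}. A call has 1 to 20 rows; each row is the pose to reach, as a shift and turn from the pose commanded when the call began; what a row does not reach only later rows make up. A row lasts 1/12 s, in which the tool goes at most 41.7 mm and 7.16 degrees, less where a joint would pass 70% of its speed; a pose out of reach is approached as far as the arm can. A call with a gripper value outside its range is refused whole. The fingers move at their own pace and stop on an object; FORCE is the grip in N (left out, the last holds). Time passes only in rows, so rows that repeat a pose let the fingers close. It gives the time, the measured TCP pose, the force, the opening and the grip force at its end, in the units of the state.
- r.sense(): the state, without advancing time (a new reading comes with each control period).
- vision.snapshot(name): name is "scene" or "top" or "wrist"; returns a dict with "frame" (400x640x3 uint8, blue, green, red), "intrinsics" (3x3 intrinsics, pixels), "xyz" and "rotation" of the camera in the world; the wrist camera has in their place "hand_eye" (4x4, takes a point from camera to tool coordinates, whose origin is the TCP and whose axes are the flange's). Camera axes: x right, y up, looking along -z (the intrinsics and any distortion apply to the point x, -y, -z); pixel columns grow to the right and rows downward; lengths in m; the calibration is good to about 2 mm. A picture is of the moment at which its call begins: read the wrist's pose just before it. There is no depth.
- r.sign_off(): hands the job in; it is judged then, once.
The state is a dict: "t": time; "qpos": joint angles; "dq": joint speeds; "tau": joint torques, N m; "tcp_pos": TCP position; "ee_rot": TCP orientation; "contact_force": force on the tool from outside, world axes, zero at the start; "wrist_torque": the same for the moment, N m; "grip_width": finger opening in m; "gripper_force": force on a finger pad.
Only numpy, scipy, OpenCV 4.12 (cv2) and the standard library are available. Lean on these libraries where they do the work, as an engineer would, in place of code of your own. Each camera call takes 0.05 s, during which the arm holds its last target. There are 200 camera calls.

TASK

Set up the decorating stand for banding the saucer: first true up the fragile bisque saucer where it stands on the wheel, nudging it lightly without lifting it, until it is concentric with the engraved rings to within 3 mm. Then fit the loose wooden hand rest onto the two dowel pins of the stand, a pin in each hole and the rest fully down on both posts, with the saucer still centred, and let go. Leave the jar, the mug and the clay angel where they are.

Things in the scene. Friction and masses are not known exactly. Their poses are not given: they have to be found in the camera images.
- stand: Decorating stand, fixed to the table: plywood board 232 x 214 x 18 mm that carries the banding wheel and, along one edge, two wooden posts each with an upright dowel pin. Origin: on the wheel's axis at table level. x points from the posts' edge to the wheel, y along the line of the posts, z up; its yaw varies by 0.4 rad either way.
- wheel_top (a point): Centre of the flat upper face of the banding wheel, on its vertical axis, 80 mm above the table. The wheel is a round grey metal turntable, 176 mm across, 10 mm thick, with engraved rings of 164, 148, 132 and 100 mm diameter. It can turn on a stiff bearing (0.08 N m), which does no harm. The point's axes are the stand's and do not turn with the wheel.
- saucer: Bisque saucer, pale unglazed ceramic, round, 120 mm across at the rim (its widest, at the top), 22 mm high, flat foot 72 mm across, flared sides, wall 5 mm, 0.14 to 0.28 kg. Origin: centre of its underside. It stands loose on the wheel, 10 to 20 mm off centre in any direction, and slides at a push of 1 to 3 N. More than 20 N from the fingers breaks it.
- rest_seat (a point): Midway between the two dowel pins at the level of the posts' tops, 125 mm above the table, 100 mm from the wheel's axis towards the stand's -x. The centre of the hand rest's underside belongs here. Axes as the stand's: y along the line of the pins. The posts are 34 (x) by 32 (y) mm, centred under the pins; a low cross rail, up to 53 mm above the table, joins them.
- pin_left (a point): Tip centre of the steel dowel pin on the post at the stand's +y. Pins are upright, 10 mm in diameter, stand 15 mm out of the post top (tip 140 mm above the table), the last 4 mm tapered to 6 mm. 164 mm between the pins.
- pin_right (a point): Tip centre of the same pin on the post at the stand's -y.
- rest_center (a point): Centre of the loose hand rest, half-way up: a plain beech board 200 mm long (its own y), 50 mm wide (its own x), 18 mm thick, about 0.14 kg, lying flat on the table. It has two round through holes of 12 mm diameter on its centre line, 82 mm either side of the centre. It is the same either way round or either face up. Grip it across its 50 mm width at the middle. Seated, this point is 9 mm above rest_seat.
- hole_a (a point): Centre of the hand rest's hole on its own +y side, half-way through the thickness.
- hole_b (a point): Centre of the hand rest's hole on its own -y side, half-way through the thickness.
- jar: Bystander: closed white jar with black lid, 62 mm across, 85 mm high, standing. Origin: centre of its underside.
- mug: Bystander: pale bisque mug with a handle, 84 mm across, 90 mm high, standing. Origin: centre of its underside.
- angel: Bystander: flat bisque angel ornament, about 115 x 95 x 9 mm, lying on the table. Origin: near its middle, on its underside.
Things that resemble listed ones, but are neither listed nor needed, are in the scene too. What is shaped like the part that bears rest_center but green is not meant. What is shaped like the saucer but purple or red is not meant.

How it is judged:
By the outcome, as a careful person would: the job done as asked, in the order asked, and still so for the second after the job is handed in, with the robot touching nothing.
It also fails if it takes over 72 s, if anything falls off the work surface, if the arm or the gripper's body presses on something with over 40 N, if the wrist force passes 120 N, or if a joint passes its speed limit or range.

## Working session

There is one attempt and no reset: what is moved stays moved. The work goes in short steps, Python scripts to look and compute and a shell command to move; the robot and the scene stay as the last step left them, time stands still between calls to the robot, and variables do not carry over. Pictures are saved under pics/ and viewed, at most 10 in all, crops included, and the job is handed in when it is done.

```bash
mkdir -p pics; ls
python3 - <<'E'
from cell import r, vision
import cv2,json
s=r.sense();print({k:s[k] for k in('t','tcp_pos','ee_rot','grip_width','contact_force')})
ims=[]
for n in('scene','top'):
    d=vision.snapshot(n);cv2.imwrite(f'pics/{n}0.png',d['frame']);print(n,{k:(v if k!='frame' else 0) for k,v in d.items()})
E
```

```text
pics
{'t': 0.0, 'tcp_pos': array([0.27212447, 0.56209672, 0.23045332]), 'ee_rot': array([ 2.23472973e-01,  9.74709790e-01, -8.01026482e-04, -1.21201562e-04]), 'grip_width': 0.08524625277535175, 'contact_force': array([ 0.64864905, -0.01195654,  0.82454001])}
scene {'frame': 0, 'intrinsics': array([[373.66909851,   0.        , 321.31842619],
       [  0.        , 373.66909851, 200.43968742],
       [  0.        ,   0.        ,   1.        ]]), 'xyz': array([ 1.1711553 , -0.74611147,  0.73884556]), 'rotation': array([0.45023432, 0.1641249 , 0.29191819, 0.82772933])}
top {'frame': 0, 'intrinsics': array([[492.52160768,   0.        , 312.04426483],
       [  0.        , 492.52160768, 198.78567575],
       [  0.        ,   0.        ,   1.        ]]), 'xyz': array([ 0.48004703, -0.00653764,  1.51296353]), 'rotation': array([ 0.02434309, -0.01647092, -0.69861962,  0.71488933])}
```

View pics/scene0.png

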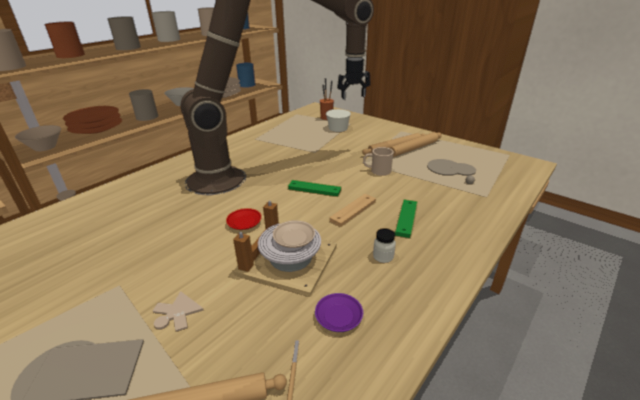

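View pics/top0.png

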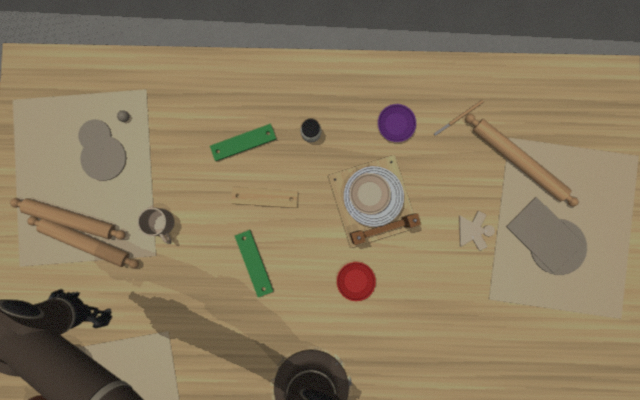

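The top view shows the pale beech bar at (265,199), with green bars at (243,142) and (254,263). Only the beech one fits the hand rest. The pale saucer is on the wheel at (370,193); purple (397,123) and red (356,281) are decoys. The posts are at about (357,238) and (413,222).

```bash
cat > h.py <<'E'
import numpy as np, cv2
from scipy.spatial.transform import Rotation as R
from cell import r, vision
def snap(n):
    s=r.sense(); d=vision.snapshot(n)
    if n=='wrist':
        T=np.eye(4);T[:3,:3]=R.from_quat(s['ee_rot']).as_matrix();T[:3,3]=s['tcp_pos']
        C=T@np.array(d['hand_eye'])
    else:
        C=np.eye(4);C[:3,:3]=R.from_quat(d['rotation']).as_matrix();C[:3,3]=d['xyz']
    return d['frame'],np.array(d['intrinsics']),C
def cast(px,K,C,z):
    px=np.atleast_2d(px).astype(float)
    v=np.c_[(px[:,0]-K[0,2])/K[0,0],-(px[:,1]-K[1,2])/K[1,1],-np.ones(len(px))]@C[:3,:3].T
    return C[:3,3]+v*((z-C[2,3])/v[:,2])[:,None]
def proj(P,K,C):
    p=(np.atleast_2d(P)-C[:3,3])@C[:3,:3]
    return np.c_[K[0,2]+K[0,0]*p[:,0]/-p[:,2],K[1,2]+K[1,1]*p[:,1]/p[:,2]]
def circ(P):
    A=np.c_[2*P[:,:2],np.ones(len(P))];b=(P[:,:2]**2).sum(1)
    c=np.linalg.lstsq(A,b,rcond=None)[0];return c[:2],np.sqrt(c[2]+c[:2]@c[:2])
E
python3 - <<'E'
from h import *
f,K,C=snap('top')
for n,p,z in(('saucer',(370,193),.1),('wheel',(374,196),.08),('postL',(357,238),.125),('postR',(413,222),.125),('rest',(265,199),.018),('restl',(235,197),.018),('restr',(296,200),.018),('mug',(152,222),.09),('jar',(311,129),.085),('angel',(476,231),0)):
    print(n,cast(p,K,C,z)[0].round(4))
d=vision.snapshot('wrist');print(d['intrinsics'],d['hand_eye'])
a=cv2.resize(f[130:290,205:425],None,fx=3.6,fy=3.6,interpolation=cv2.INTER_CUBIC);cv2.imwrite('pics/c1.png',a)
E
```

```text
saucer [ 0.5819 -0.1559  0.1   ]
wheel [ 0.5749 -0.1698  0.08  ]
postL [ 0.4527 -0.1189  0.125 ]
postR [ 0.5012 -0.2752  0.125 ]
rest [0.5623 0.1543 0.018 ]
restl [0.5664 0.2459 0.018 ]
restr [0.5614 0.0598 0.018 ]
mug [0.4842 0.4721 0.09  ]
jar [0.767  0.0182 0.085 ]
angel [ 0.4801 -0.4917  0.    ]
[[317.59706536   0.         317.40277091]
 [  0.         317.59706536 202.6692835 ]
 [  0.           0.           1.        ]] [[-1.07876399e-03  9.47429235e-01  3.19963561e-01  8.38116433e-02]
 [ 9.99999094e-01  7.64587672e-04  1.10753332e-03 -5.59368288e-04]
 [ 8.04669250e-04  3.19964466e-01 -9.47429202e-01 -1.42656041e-01]
 [ 0.00000000e+00  0.00000000e+00  0.00000000e+00  1.00000000e+00]]
```

View pics/c1.png

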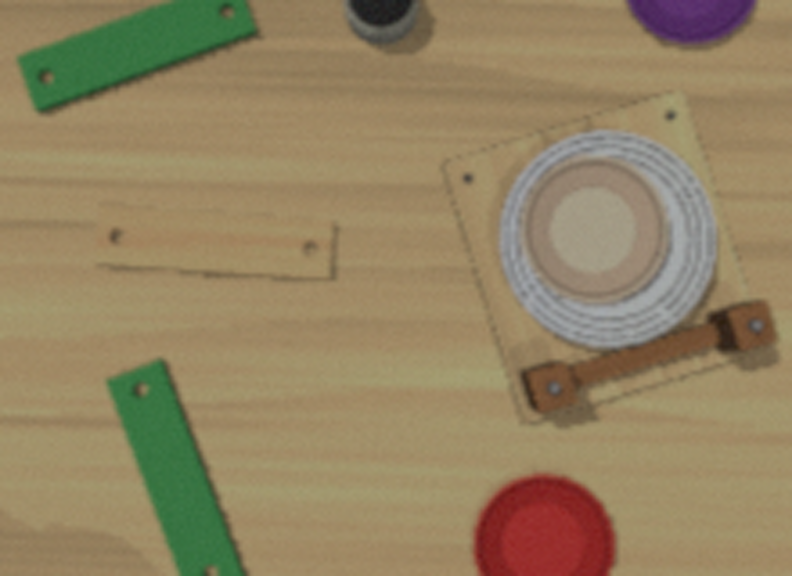

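The crop confirms it: beech bar with holes at (115,236) and (310,248), pale saucer on the ringed wheel offset up-left, and pins at (554,388) and (755,326). Next I'll move above the wheel for a close look.

```bash
python3 -m handwheel '{"travel":[[10.1,-24.4,0.5],[10.1,-24.4,0.5],[10.1,-24.4,0.5],[10.1,-24.4,0.5],[10.1,-24.4,0.5],[10.1,-24.4,0.5],[10.1,-24.4,0.5],[10.1,-24.4,0.5],[10.1,-24.4,0.5],[10.1,-24.4,0.5],[10.1,-24.4,0.5],[10.1,-24.4,0.5],[10.1,-24.4,0.5],[10.1,-24.4,0.5],[10.1,-24.4,0.5],[10.1,-24.4,0.5],[10.1,-24.4,0.5],[10.1,-24.4,0.5],[10.1,-24.4,0.5],[10.1,-24.4,0.5]],"dr":[[0,0,0],[0,0,0],[0,0,0],[0,0,0],[0,0,0],[0,0,0],[0,0,0],[0,0,0],[0,0,0],[0,0,0],[0,0,0],[0,0,0],[0,0,0],[0,0,0],[0,0,0],[0,0,0],[0,0,0],[0,0,0],[0,0,0],[0,0,0]],"grip":[1,1,1,1,1,1,1,1,1,1,1,1,1,1,1,1,1,1,1,1]}' 20
python3 - <<'E'
from h import *
f,K,C=snap('wrist');cv2.imwrite('pics/w1.png',f);np.savez('w1.npz',K=K,C=C)
s=r.sense();print(s['tcp_pos'],s['t'],proj([[.575,-.17,.08],[.46,-.118,.14]],K,C))
E
```

```text
t: 1.87
tcp_pos: [0.5759, -0.1787, 0.2463]
ee_rot: [0.228, 0.974, -0.003, 0.001]
contact_force: [-1.1, -0.2, 1.1]
grip_width: -0.0002
gripper_force: 0.0
[ 0.57529934 -0.17494305  0.24590154] 1.9167 [[326.44428107 178.27484306]
 [323.46676611  23.34289504]]
```

View pics/w1.png

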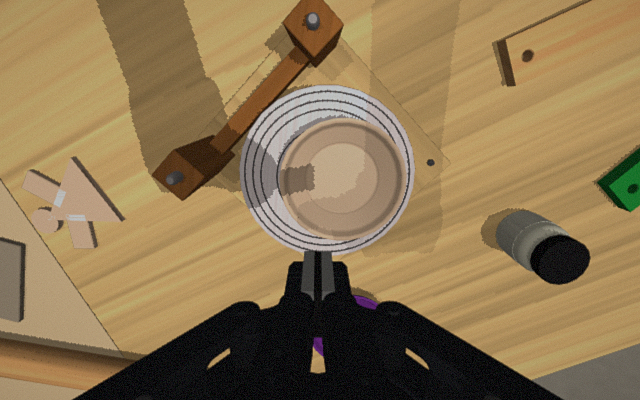

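The wrist view shows the wheel centred near (327,170), the saucer rim near (343,178), and the pins at (313,19) and (174,177). The fingers are shut, with tips at (318,255). I'll measure with masks and circle fits.

```bash
cat >> h.py <<'E'
def ring(m,c,dirs=360,rmax=110,rmin=20):
    # outermost mask pixel along each ray from c
    out=[]
    for a in np.linspace(0,2*np.pi,dirs,endpoint=False):
        rr=np.arange(rmin,rmax,.25);x=c[0]+rr*np.cos(a);y=c[1]+rr*np.sin(a)
        ok=(x>=0)&(x<m.shape[1]-1)&(y>=0)&(y<m.shape[0]-1)
        v=np.zeros(len(rr),bool);v[ok]=m[np.rint(y[ok]).astype(int),np.rint(x[ok]).astype(int)]>0
        if v.any():
            i=np.where(v)[0][-1];out.append((x[i],y[i]))
    return np.array(out)
def robust(P,r0,tol=.004):
    for k in range(12):
        c,rad=circ(P);e=abs(np.hypot(*(P[:,:2]-c).T)-rad)
        q=max(np.percentile(e,75),.0008)
        if (e<=q).all(): break
        P=P[e<=max(q,.0008)] if len(P)>60 else P
        if len(P)<=60: break
    return c,rad,len(P)
E
python3 - <<'E'
from h import *
f,K,C=snap('wrist');cv2.imwrite('pics/w2.png',f);np.savez('w2.npz',K=K,C=C)
print(r.sense()['tcp_pos'])
h=cv2.cvtColor(cv2.GaussianBlur(f,(3,3),0),cv2.COLOR_BGR2HSV)
def P(*l):
    for p in l: print(p,h[p[1],p[0]])
print('wheel');P((262,150),(300,110),(385,110),(405,170),(300,235),(270,200),(265,172))
print('saucer');P((300,150),(345,130),(395,170),(345,225),(340,180),(300,178),(380,145))
print('wood');P((430,220),(300,270),(440,170),(230,150),(380,90))
print(h[172,236:300].tolist())
E
```

```text
[ 0.57503093 -0.17178884  0.24569076]
wheel
(262, 150) [ 8 21 96]
(300, 110) [ 60   3 194]
(385, 110) [ 18 121 164]
(405, 170) [  4  19 107]
(300, 235) [  8  20 156]
(270, 200) [  6  13 191]
(265, 172) [  6  20 130]
saucer
(300, 150) [ 15  82 177]
(345, 130) [ 15  80 159]
(395, 170) [ 15  81 113]
(345, 225) [ 15  79 168]
(340, 180) [ 17  71 190]
(300, 178) [ 16  82 118]
(380, 145) [ 15  80 111]
wood
(430, 220) [ 18 119 148]
(300, 270) [60 26 10]
(440, 170) [ 18 120 168]
(230, 150) [ 17 125  94]
(380, 90) [ 19 121 156]
[[14, 43, 124], [6, 20, 130], [7, 17, 132], [6, 19, 133], [7, 20, 112], [9, 21, 84], [4, 19, 95], [4, 17, 122], [6, 20, 130], [6, 20, 130], [7, 18, 131], [7, 18, 128], [10, 22, 105], [13, 23, 79], [8, 22, 94], [3, 19, 123], [3, 17, 132], [6, 19, 132], [7, 18, 131], [9, 19, 131], [8, 18, 112], [6, 16, 79], [6, 16, 82], [4, 18, 116], [0, 18, 131], [3, 20, 130], [6, 20, 129], [6, 20, 129], [9, 20, 128], [6, 20, 130], [6, 19, 132], [7, 18, 131], [7, 18, 129], [6, 20, 130], [3, 18, 131], [3, 17, 132], [4, 17, 118], [5, 17, 89], [6, 15, 86], [4, 18, 115], [11, 33, 131], [15, 59, 130], [16, 78, 130], [15, 79, 129], [15, 80, 125], [15, 81, 114], [15, 81, 101], [15, 80, 96], [15, 80, 96], [15, 78, 101], [15, 80, 111], [16, 82, 118], [16, 81, 119], [15, 84, 119], [16, 82, 118], [16, 82, 118], [15, 80, 118], [14, 81, 117], [15, 80, 115], [16, 79, 116], [15, 78, 117], [15, 78, 117], [15, 80, 118], [14, 81, 119]]
```

```bash
cat >> h.py <<'E'
def big(m,k=0):
    n,l,st,ce=cv2.connectedComponentsWithStats(m.astype(np.uint8)*255);i=1+np.argmax(st[1:,4]) ;return l==i,ce[i],st[i]
def look(save=None,roi=None):
    f,K,C=snap('wrist')
    if save: cv2.imwrite(save,f);
    h=cv2.cvtColor(cv2.GaussianBlur(f,(3,3),0),cv2.COLOR_BGR2HSV).astype(int);S,V=h[...,1],h[...,2]
    w0=proj([.5727,-.168,.08],K,C)[0]
    yy,xx=np.mgrid[:400,:640];near=np.hypot(xx-w0[0],yy-w0[1])<105*.32/(C[2,3]-.08)
    sm,sc,_=big(near&(S>50)&(S<100)&(V>70))
    s=robust(cast(ring(sm,sc,rmax=130),K,C,.102),.06)
    wm=near&(S<45)&(V>55)|sm
    w=robust(cast(ring(wm,w0,rmax=130),K,C,.08),.088)
    print('saucer',s,'wheel',w);print('off mm',((s[0]-w[0])*1000).round(2))
    # pins: bluish-grey small blobs near predictions
    return f,K,C,s,w
E
python3 - <<'E'
from h import *
f,K,C,s,w=look('pics/w3.png')
h=cv2.cvtColor(f,cv2.COLOR_BGR2HSV).astype(int)
for nm,p in(('L',(313,19)),('R',(174,177))):
    y0,x0=max(p[1]-20,0),p[0]-20
    m,c,st=big((h[y0:p[1]+20,x0:p[0]+20,1]<70)&(h[y0:p[1]+20,x0:p[0]+20,2]>50))
    print(nm,c+[x0,y0],st,cast(c+[x0,y0],K,C,.136))
f,K,C=snap('top')
for p,z in(((358.9,237.8),.138),((414.7,220.6),.138),((236.9,195.6),.018),((291.1,198.9),.018)): print(cast(p,K,C,z)[0])
E
```

```text
saucer (array([ 0.57999481, -0.15658981]), np.float64(0.05887204218956597), 346) wheel (array([ 0.57403007, -0.1695898 ]), np.float64(0.08676290127540585), 256)
off mm [ 5.96 13.  ]
L [304.70165746  26.97790055] [  5  19  14  18 181] [[ 0.45418147 -0.12364366  0.136     ]]
R [166.43949045 182.05732484] [  5  19  17  14 157] [[ 0.50524683 -0.27679584  0.136     ]]
[ 0.45364044 -0.12310968  0.138     ]
[ 0.50502028 -0.27737802  0.138     ]
[0.57076917 0.24023478 0.018     ]
[0.56445495 0.07480978 0.018     ]
```

```bash
python3 -m handwheel '{"travel":[[1.37,3.06,0],[1.37,3.06,0],[1.37,3.06,0],[1.37,3.06,-2],[1.37,3.06,-3.5],[1.37,3.06,-4.5],[1.37,3.06,-5.18],[1.37,3.06,-5.18],[1.37,3.06,-5.18],[1.37,3.06,-5.18],[1.37,3.06,-5.18]],"dr":[[0,0,0],[0,0,0],[0,0,0],[0,0,0],[0,0,0],[0,0,0],[0,0,0],[0,0,0],[0,0,0],[0,0,0],[0,0,0]],"grip":[1,1,1,1,1,1,1,1,1,1,1]}'
python3 - <<'E'
from h import *
f,K,C,s,w=look('pics/w4.png')
st=r.sense();print(st['tcp_pos'],st['contact_force'],st['t'])
u=np.array([.417,.909]);print('gap along u from saucer centre',(st['tcp_pos'][:2]-[.580,-.1566])@u)
E
```

```text
t: 2.98
tcp_pos: [0.6182, -0.0773, 0.0938]
ee_rot: [0.223, 0.975, 0.001, 0.002]
contact_force: [0.3, 0.3, 0.0]
grip_width: 0.0001
gripper_force: 0.0
saucer (array([ 0.58019273, -0.15598783]), np.float64(0.058977354325393694), 176) wheel (array([ 0.5741583, -0.165916 ]), np.float64(0.07281721612423042), 48)
off mm [6.03 9.93]
[ 0.61808252 -0.07752181  0.09368252] [ 0.1070744   0.57233136 -0.11803702] 3.0333
gap along u from saucer centre 0.08776248644429284
```

View pics/w4.png

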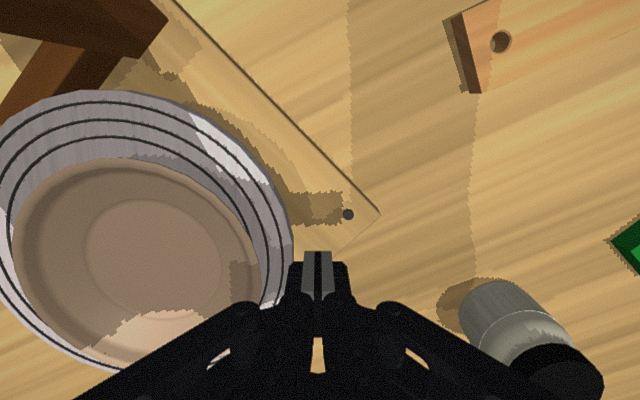

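```bash
python3 -m handwheel '{"travel":[[-0.06,-0.13,0],[-0.12,-0.26,0],[-0.16,-0.35,0],[-0.19,-0.42,0],[-0.22,-0.49,0],[-0.25,-0.55,0],[-0.28,-0.61,0],[-0.31,-0.67,0],[-0.34,-0.73,0],[-0.36,-0.79,0],[-0.39,-0.85,0],[-0.39,-0.85,0],[-0.39,-0.85,0],[-0.39,-0.85,0]],"dr":[[0,0,0],[0,0,0],[0,0,0],[0,0,0],[0,0,0],[0,0,0],[0,0,0],[0,0,0],[0,0,0],[0,0,0],[0,0,0],[0,0,0],[0,0,0],[0,0,0]],"grip":[1,1,1,1,1,1,1,1,1,1,1,1,1,1]}'
python3 - <<'E'
from h import *
f,K,C,s,w=look('pics/w5.png')
st=r.sense();print(st['tcp_pos'],st['contact_force'],st['t'])
print('off vs pins-wheel',(s[0]-[.574,-.1693])*1000)
E
```

```text
t: 4.2
tcp_pos: [0.6049, -0.1033, 0.0911]
ee_rot: [0.224, 0.975, -0.0, 0.0]
contact_force: [1.9, 2.8, 5.4]
grip_width: -0.0002
gripper_force: 2.7
saucer (array([ 0.57472242, -0.16903244]), np.float64(0.05897476940212121), 142) wheel (array([ 0.57168092, -0.16490466]), np.float64(0.0683891001918775), 66)
off mm [ 3.04 -4.13]
[ 0.60492023 -0.10329111  0.09109163] [1.23033988 3.71702048 4.80678889] 4.25
off vs pins-wheel [0.7224231  0.26756182]
```

Measured near centre. I'll back off and check from above.

```bash
python3 -m handwheel '{"travel":[[0.1,0.22,0],[0.3,0.65,0],[0.3,0.65,1],[0.3,0.65,2.3],[0.3,0.65,3.6],[0.3,0.65,5],[-0.2,-1,5],[-0.98,-2.21,5.18],[-0.98,-2.21,5.18],[-0.98,-2.21,5.18],[-0.98,-2.21,5.18],[-0.98,-2.21,5.18]],"dr":[[0,0,0],[0,0,0],[0,0,0],[0,0,0],[0,0,0],[0,0,0],[0,0,0],[0,0,0],[0,0,0],[0,0,0],[0,0,0],[0,0,0]],"grip":[1,1,1,1,1,1,1,1,1,1,1,1]}'
python3 - <<'E'
from h import *
f,K,C,s,w=look('pics/w6.png')
f,K,C,s,w=look('pics/w6.png')
st=r.sense();print(st['tcp_pos'],st['contact_force'],st['t'])
# ring check: dark engraved 132mm ring around saucer, cross-check radial gap rim->wheel edge
for p in((.4537,-.1233,.14),(.5052,-.277,.14)): print(proj(p,K,C))
E
```

```text
t: 5.25
tcp_pos: [0.5755, -0.1681, 0.2456]
ee_rot: [0.223, 0.975, 0.0, -0.001]
contact_force: [1.2, 0.4, -0.2]
grip_width: 0.0004
gripper_force: 0.0
saucer (array([ 0.57463017, -0.16946468]), np.float64(0.05887957858671774), 357) wheel (array([ 0.57395877, -0.16960829]), np.float64(0.08677856561885783), 257)
off mm [0.67 0.14]
saucer (array([ 0.57460954, -0.1693813 ]), np.float64(0.05884106765787289), 353) wheel (array([ 0.57397242, -0.16954388]), np.float64(0.08675360766871969), 258)
off mm [0.64 0.16]
[ 0.57575526 -0.16770761  0.24555678] [-0.28206692 -0.12926983 -0.37641112] 5.35
[[299.7812459   26.77937582]]
[[158.90436928 184.10529796]]
```

View pics/w6.png

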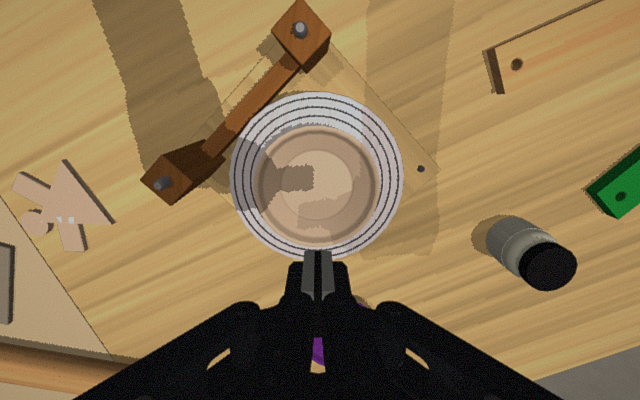

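The saucer is concentric (offset about 0.7 mm; rim and rings look concentric around (317,177)). Next is the beech rest: I'll turn, open the gripper and look from above it.

```bash
python3 -m handwheel '{"travel":[[-0.25,10.9,0],[-0.25,10.9,0],[-0.25,10.9,0],[-0.25,10.9,0],[-0.25,10.9,-1.5],[-0.25,10.9,-1.5],[-0.25,10.9,-1.5],[-0.25,10.9,-1.5],[-0.25,10.9,-1.5],[-0.25,10.9,-1.5],[-0.25,10.9,-1.5],[-0.25,10.9,-1.5],[-0.25,10.9,-1.5],[-0.25,10.9,-1.5],[-0.25,10.9,-1.5],[-0.25,10.9,-1.5]],"dr":[[0,0,-66.4],[0,0,-66.4],[0,0,-66.4],[0,0,-66.4],[0,0,-66.4],[0,0,-66.4],[0,0,-66.4],[0,0,-66.4],[0,0,-66.4],[0,0,-66.4],[0,0,-66.4],[0,0,-66.4],[0,0,-66.4],[0,0,-66.4],[0,0,-66.4],[0,0,-66.4]],"grip":[-1,-1,-1,-1,-1,-1,-1,-1,-1,-1,-1,-1,-1,-1,-1,-1]}'
python3 - <<'E'
from h import *
import time
f,K,C=snap('wrist');f,K,C=snap('wrist');cv2.imwrite('pics/w7.png',f);np.savez('w7.npz',K=K,C=C)
st=r.sense();print(st['tcp_pos'],R.from_quat(st['ee_rot']).as_matrix()[:,1],st['qpos'].round(2),st['t'])
print(proj([[.5708,.2402,.018],[.5645,.0748,.018]],K,C))
E
```

```text
t: 6.68
tcp_pos: [0.568, 0.1569, 0.2015]
ee_rot: [0.721, 0.693, 0.0, 0.0]
contact_force: [-0.5, -1.1, -0.0]
grip_width: 0.0856
gripper_force: 0.0
[0.56793935 0.157152   0.20147848] [ 9.99230557e-01 -3.92203084e-02  2.48403359e-04] [-0.77  0.41  0.56  1.75 -0.25  1.05 -0.16] 6.7833
[[318.61071513  94.35453459]
 [318.76592931 247.85308139]]
```

View pics/w7.png

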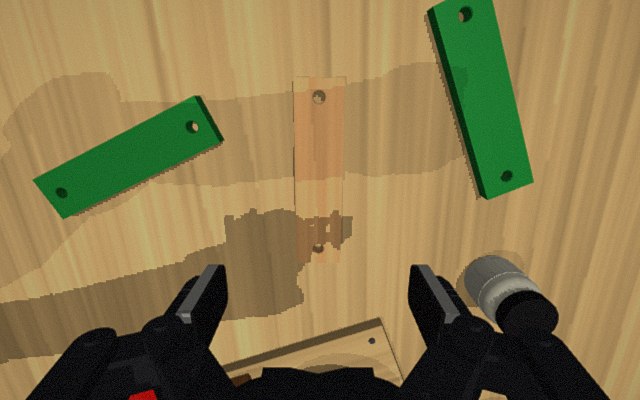

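The holes are at (319,97) and (318,248), within 3 px of where I predicted. Refining from the wrist, then descending.

Run:
```python
from h import *
d=np.load('w7.npz');K,C=d['K'],d['C'];f=cv2.imread('pics/w7.png');g=cv2.cvtColor(f,cv2.COLOR_BGR2GRAY)
h=[]
for x,y in((319,97),(318,248)):
    a=g[y-11:y+12,x-11:x+12];m,c,st=big(a<np.percentile(a,15));p=c+[x-11,y-11];q=cast(p,K,C,.018)[0];h.append(q);print(p,st,q)
v=h[0]-h[1];print(np.hypot(*v[:2]),(h[0]+h[1])/2,np.degrees(np.arctan2(-v[0],v[1])))
```

```text
[319.5     94.4375] [ 5  4 12 12 80] [0.57166089 0.24008883 0.018     ]
[318.14864865 247.86486486] [ 5  3 14 13 74] [0.56379671 0.07481329 0.018     ]
0.1654625338910229 [0.5677288  0.15745106 0.018     ] -2.7242063243348675
```

```bash
python3 -m handwheel '{"travel":[[0,0,-1.4],[0,0,-2.8],[0,0,-4.2],[0,0,-5.4],[0,0,-6.1],[0,0,-6.4],[0,0,-6.56],[0,0,-6.56],[0,0,-6.56],[0,0,-6.56],[0,0,-6.56],[0,0,-6.56],[0,0,-6.56],[0,0,-6.56]],"dr":[[0,0,-0.5],[0,0,-0.5],[0,0,-0.5],[0,0,-0.5],[0,0,-0.5],[0,0,-0.5],[0,0,-0.5],[0,0,-0.5],[0,0,-0.5],[0,0,-0.5],[0,0,-0.5],[0,0,-0.5],[0,0,-0.5],[0,0,-0.5]],"grip":[-1,-1,-1,-1,-1,-1,-1,-1,-1,1,1,1,1,1]}' 50
python3 - <<'E'
from h import *
st=r.sense();print(st['tcp_pos'],st['contact_force'],st['grip_width'],st['gripper_force'],st['t'])
E
```

```text
t: 7.95
tcp_pos: [0.5686, 0.1579, 0.006]
ee_rot: [0.724, 0.69, 0.001, 0.0]
contact_force: [-2.3, -1.0, 8.5]
grip_width: 0.0483
gripper_force: 51.3
[0.56856692 0.15794727 0.00600744] [-2.2800754  -0.98886368  8.47139493] 0.048258805473311184 51.342891454696655 7.95
```

```bash
python3 -m handwheel '{"travel":[[0,0,0.6],[0,0,1.8],[0,0,3.2],[0,0,4.6],[0,0,6],[-0.3,-1.2,6.9],[-0.6,-2.4,6.9],[-0.9,-3.6,6.9],[-1.2,-4.8,6.9],[-1.5,-6,6.9],[-1.8,-7.2,6.9],[-2.1,-8.4,6.9],[-2.4,-9.6,6.9],[-2.65,-10.8,6.9],[-2.93,-11.9,6.9],[-2.93,-11.9,6.9],[-2.93,-11.9,6.9],[-2.93,-11.9,6.9],[-2.93,-11.9,6.9]],"dr":[[0,0,0],[0,0,0],[0,0,0],[0,0,0],[0,0,0],[0,0,3],[0,0,6],[0,0,9],[0,0,12],[0,0,15],[0,0,18],[0,0,21.2],[0,0,21.2],[0,0,21.2],[0,0,21.2],[0,0,21.2],[0,0,21.2],[0,0,21.2],[0,0,21.2]],"grip":[1,1,1,1,1,1,1,1,1,1,1,1,1,1,1,1,1,1,1]}'
python3 - <<'E'
from h import *
f,K,C=snap('wrist');f,K,C=snap('wrist');cv2.imwrite('pics/w8.png',f);np.savez('w8.npz',K=K,C=C)
st=r.sense();print(st['tcp_pos'],st['contact_force'],st['grip_width'],R.from_quat(st['ee_rot']).as_matrix().round(4),st['t'])
print('pins',proj([[.4537,-.1233,.14],[.5052,-.277,.14]],K,C))
E
```

```text
t: 9.53
tcp_pos: [0.4803, -0.198, 0.2114]
ee_rot: [0.584, 0.812, 0.0, -0.0]
contact_force: [0.1, -0.5, -2.4]
grip_width: 0.0481
gripper_force: 53.2
[ 0.48034437 -0.19800181  0.2114135 ] [ 0.65760448  0.25621271 -1.58077999] 0.04868998187560619 [[-3.191e-01  9.477e-01 -1.000e-04]
 [ 9.477e-01  3.191e-01  5.000e-04]
 [ 5.000e-04  1.000e-04 -1.000e+00]] 9.6333
pins [[317.49200946 101.45753862]
 [317.40433169 312.52560717]]
```

View pics/w8.png

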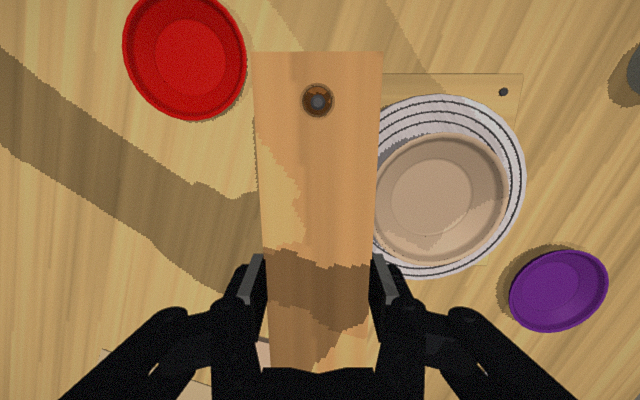

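The pin is visible through hole A at (318,101), almost concentric. Now I'll work out the numbers.

```bash
cat > hp.py <<'E'
from h import *
def hole(f,K,C,zt):
    h=cv2.cvtColor(f,cv2.COLOR_BGR2HSV).astype(int);V,S=h[...,2],h[...,1]
    x0,y0=295,75;v=V[y0:y0+55,x0:x0+50];s=S[y0:y0+55,x0:x0+50]
    thr=.78*np.median(v)
    m,c,st=big((v<thr)|(s<60));cn=cv2.findContours(m.astype(np.uint8),cv2.RETR_EXTERNAL,2)[0]
    e=cv2.fitEllipse(max(cn,key=len));hc=np.array(e[0])+[x0,y0]
    pm=(s<90)&m;pm,pc,pst=big(pm);pc=pc+[x0,y0]
    H=cast(hc,K,C,zt)[0];P=cast(pc,K,C,.14)[0]
    print('hole px',hc,e[1],st,'pin px',pc,pst,'\nhole',H,'pin',P)
    return H,P
E
python3 - <<'E'
from hp import *
d=np.load('w8.npz');K,C=d['K'],d['C'];f=cv2.imread('pics/w8.png')
st=r.sense();T=R.from_quat(st['ee_rot']).as_matrix()
H,P=hole(f,K,C,st['tcp_pos'][2]-.006+.018)
print('hole in tool',T.T@(H-st['tcp_pos']));print('pin in tool',T.T@(P-st['tcp_pos']))
pr=np.array([.5052,-.277,.14]);print('pinR tool',T.T@(pr-st['tcp_pos']),'wheel tool',T.T@(np.array([.574,-.1695,.08])-st['tcp_pos']))
E
```

```text
hole px [316.97067451  99.98304749] (31.3153133392334, 33.37970733642578) [  7   9  32  34 853] pin px [317.47777778 101.75      ] [ 16  19  15  16 180] 
hole [ 0.45291544 -0.12145544  0.2234135 ] pin [ 0.45374831 -0.12347273  0.14      ]
hole in tool [ 0.08130282 -0.00156749 -0.01196192]
pin in tool [ 0.07908603 -0.00142867  0.07145056]
pinR tool [-0.08283322 -0.0016585   0.07137445] wheel tool [-0.00293618  0.09784363  0.1314201 ]
```

```bash
python3 -m handwheel '{"travel":[[0,0,-0.6],[0,0,-1.2],[0,0,-1.7],[0,0,-1.75],[0,0,-1.75],[0,0,-1.75],[0,0,-1.75],[0,0,-1.75]],"dr":[[0,0,0],[0,0,0],[0,0,0],[0,0,0],[0,0,0],[0,0,0],[0,0,0],[0,0,0]],"grip":[1,1,1,1,1,1,1,1]}'
cat > chk.py <<'E'
from hp import *
import sys
f,K,C=snap('wrist');cv2.imwrite(sys.argv[1],f)
st=r.sense();T=R.from_quat(st['ee_rot']).as_matrix();print('tcp',st['tcp_pos'],st['t'],T[:,0].round(4))
H,P=hole(f,K,C,st['tcp_pos'][2]-.006+.018)
print('move hole->pin, mm',((P-H)[:2]*1000).round(2))
print('mid by pins/wheel minus tcp mm',(np.array([.574,-.1695])-.1*np.array([.949,.316])-st['tcp_pos'][:2])*1000)
E
python3 chk.py pics/w9.png
```

```text
t: 10.3
tcp_pos: [0.4806, -0.1995, 0.1599]
ee_rot: [0.584, 0.812, 0.0, 0.001]
contact_force: [-0.8, -0.6, -2.2]
grip_width: 0.0484
gripper_force: 53.2
tcp [ 0.48042078 -0.1995061   0.1597976 ] 10.35 [-3.171e-01  9.484e-01 -6.000e-04]
hole px [316.94203377  99.86444664] (31.044584274291992, 33.345726013183594) [  7   9  32  34 846] pin px [317.67857143 100.26298701] [ 13  15  20  21 308] 
hole [ 0.45323151 -0.12293662  0.1717976 ] pin [ 0.45374514 -0.12343344  0.14      ]
move hole->pin, mm [ 0.51 -0.5 ]
mid by pins/wheel minus tcp mm [-1.32078082 -1.59390076]
```

```bash
python3 -m handwheel '{"travel":[[0.015,-0.02,-0.1],[0.015,-0.02,-0.2],[0.015,-0.02,-0.3],[0.015,-0.02,-0.4],[0.015,-0.02,-0.5],[0.015,-0.02,-0.6],[0.015,-0.02,-0.68],[0.015,-0.02,-0.68],[0.015,-0.02,-0.68]],"dr":[[0,0,0],[0,0,0],[0,0,0],[0,0,0],[0,0,0],[0,0,0],[0,0,0],[0,0,0],[0,0,0]],"grip":[1,1,1,1,1,1,1,1,1]}'; python3 chk.py pics/w10.png; python3 -c "
from h import *
s=r.sense();print(s['contact_force'],s['wrist_torque'])"
```

```text
t: 11.1
tcp_pos: [0.4803, -0.2001, 0.1384]
ee_rot: [0.584, 0.811, -0.0, -0.0]
contact_force: [-0.3, 0.2, -2.2]
grip_width: 0.0486
gripper_force: 53.2
tcp [ 0.48039314 -0.20010854  0.13860687] 11.15 [-0.3167  0.9485 -0.    ]
hole px [316.86828995  99.99245262] (30.51201057434082, 33.492584228515625) [  7   8  31  35 837] pin px [318.799511   100.13447433] [ 13  14  23  24 409] 
hole [ 0.45300288 -0.12353793  0.15060687] pin [ 0.45381234 -0.12348178  0.14      ]
move hole->pin, mm [0.81 0.06]
mid by pins/wheel minus tcp mm [-1.29313789 -0.99145686]
[ 0.38362325 -0.36920666 -2.10329077] [ 0.03090839 -0.02694001 -0.00397446]
```

No contact force with the underside below both pin tips, so both pins have entered. Lowering fully.

```bash
python3 -m handwheel '{"travel":[[0.02,0,-0.07],[0.02,0,-0.14],[0.02,0,-0.2],[0.02,0,-0.24],[0.02,0,-0.28],[0.02,0,-0.3],[0.02,0,-0.3],[0.02,0,-0.3]],"dr":[[0,0,0],[0,0,0],[0,0,0],[0,0,0],[0,0,0],[0,0,0],[0,0,0],[0,0,0]],"grip":[1,1,1,1,1,1,1,1]}'; python3 chk.py pics/w11.png; python3 -c "
from h import *
s=r.sense();print(s['contact_force'],s['wrist_torque'])"
```

```text
t: 11.82
tcp_pos: [0.4809, -0.2, 0.1309]
ee_rot: [0.585, 0.811, 0.001, -0.0]
contact_force: [-6.6, 3.5, 16.5]
grip_width: 0.0482
gripper_force: 55.2
tcp [ 0.48090264 -0.20000202  0.13095992] 11.8667 [-0.3167  0.9485  0.001 ]
hole px [316.82885361  99.93210983] (31.057695388793945, 33.349124908447266) [  7   9  32  33 843] pin px [317.2781457   99.98454746] [ 11  13  24  25 453] 
hole [ 0.45361207 -0.12344368  0.14295992] pin [ 0.45379577 -0.12344292  0.14      ]
move hole->pin, mm [0.18 0.  ]
mid by pins/wheel minus tcp mm [-1.8026426  -1.09798102]
[-6.49095479  2.56643486 16.33032754] [ 0.69066708  1.29813416 -0.01054091]
```

Seated: TCP at z 0.131 as predicted, with firm contact. Releasing and rising straight up.

```bash
python3 -m handwheel '{"travel":[[0,0,0],[0,0,0],[0,0,0],[0,0,0],[0,0,0],[0,0,0.4],[0,0,1],[0,0,2],[0,0,3.2],[0,0,4.3],[-0.6,1.9,4.3],[-0.6,1.9,4.3],[-0.6,1.9,4.3],[-0.6,1.9,4.3],[-0.6,1.9,4.3]],"dr":[[0,0,0],[0,0,0],[0,0,0],[0,0,0],[0,0,0],[0,0,0],[0,0,0],[0,0,0],[0,0,0],[0,0,0],[0,0,0],[0,0,0],[0,0,0],[0,0,0],[0,0,0]],"grip":[-0.45,-0.45,-0.45,-0.45,-0.45,-0.45,-0.45,-0.45,-0.45,-0.45,-0.45,-0.45,-0.45,-0.45,-0.45]}'
python3 - <<'E'
from h import *
f,K,C,s,w=look('pics/w12.png')
print(r.sense()['tcp_pos'],proj([[.4537,-.1233,.143],[.5052,-.277,.143]],K,C))
f,K,C=snap('top');print(proj([[.4537,-.1233,.143],[.5052,-.277,.143],[.574,-.1695,.102]],K,C));cv2.imwrite('pics/t2.png',f)
a=cv2.resize(f[140:260,300:450],None,fx=3.6,fy=3.6,interpolation=cv2.INTER_CUBIC)
b=cv2.imread('pics/w12.png');b=cv2.resize(b,(691,432))[:,150:400]
cv2.imwrite('pics/c2.png',np.hstack([a,b]))
E
```

```text
t: 13.12
tcp_pos: [0.4631, -0.1435, 0.2586]
ee_rot: [0.584, 0.811, -0.0, 0.0]
contact_force: [0.1, -0.7, 0.0]
grip_width: 0.062
gripper_force: 0.0
saucer (array([ 0.57418056, -0.1692043 ]), np.float64(0.05892445385253542), 252) wheel (array([ 0.57331339, -0.16950304]), np.float64(0.08721691338368663), 155)
off mm [0.87 0.3 ]
[ 0.46305385 -0.14389057  0.2585429 ] [[316.3196069  172.32944829]
 [316.82644043 331.51335452]]
[[359.12161784 237.81842803]
 [414.92040991 220.50746154]
 [374.78210541 195.82231534]]
```

View pics/c2.png

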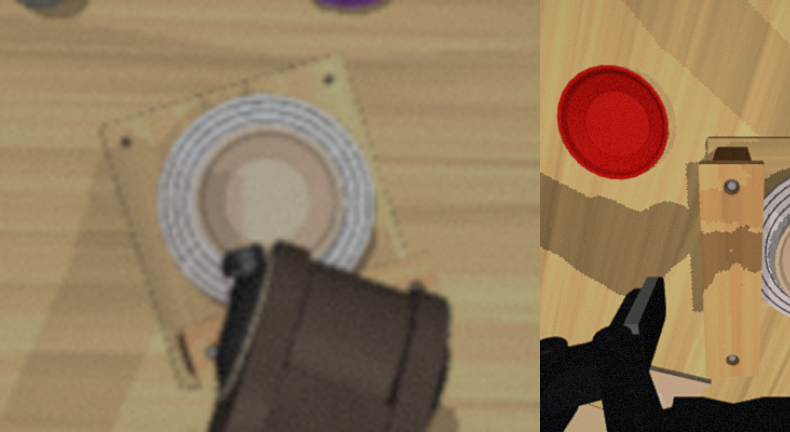

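Both pins show through their holes at (732,186) and (732,359). The saucer is centred to about 0.9 mm and the gripper is clear.

```bash
python3 -c "
from cell import r
print(r.sign_off())"
```

```text
the job is handed in; nothing more can be done
None
```

The job is handed in: the saucer measures about 0.9 mm off the wheel's centre, the hand rest is fully down with a pin in each hole, and the gripper has let go; I did not touch the jar, mug or angel.

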